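# Close a sauce tub with one turn of the lidding press

### The job

The tub in the bench press has its lid resting loosely on top. Push the carriage that holds the tub fully home under the ram, then take the wheel by its handle and turn it clockwise (seen from above) through exactly one revolution, so that the ram presses the lid home and comes back up, and leave the wheel standing on its home mark. Crank gently, so that the wheel's column is not forced out of its place; do not turn the wheel backward or on past its mark, and leave the things round about alone.

Things in the scene. Friction and masses are not known exactly. Their poses are not given: they have to be found in the camera images.
- press: Grey bench lidding press, bolted down. Base plate 200 x 340 x 24 mm; origin under its centre, x to the back, y to the left. A head on four posts (y 35 to 165 mm, x -30 to 70, top 214, underside 144) holds the ram over (20, 100). The wheel column stands near (-45, -100), clamped in slots: the true axle lies up to 15 mm off that in x and in y, and must be found by eye or feel.
- carriage (a joint): Aluminium slide with the tub clamped in its nest, on the press along x at y = 100 mm. Value in m: 0 = fully home at its stop, tub under the ram, positive = drawn out towards the robot (to 0.072). Slides with about 3 N of friction and stays where left.
- handle (a point): Top centre of the carriage's steel handle post, 88 mm over the table; 18 mm diameter, 50 mm tall on the carriage's flat tongue (30 mm wide, top 38 mm over the table). It stands 115 mm in front of the tub's centre, at x = -95 mm in the press frame when home, and moves with the carriage.
- wheel (a joint): Steel flywheel, axle upright, 176 mm across, top 140 mm over the table. Black upright handle, 25 mm thick, spins freely on its pin at 72 mm radius, 142 to 188 mm over the table. Rad, grows clockwise seen from above: 0 = 2 pi = home, handle towards the press's -x at the pointer on the column; pi/2 = +y side. Starts within 0.12 of 0. Takes 3 N at the handle, 14 N to press the lid; stays put.
- ram (a joint): Steel ram over the tub. Value in m downwards: 0 = up; 0.0405 at half a turn of the wheel, up again at a full turn.
- lid (a joint): Black lid, 74 mm across, on the white tub (45 mm tall). Value in m: 0 = loose and proud, about 0.008 = pressed home; takes 50 N from the ram, most of it between 2.0 and 3.1 rad of the wheel.
- sauce: Grey sauce bottle, 60 mm across, 190 mm tall, standing to the left; origin under its centre. Bystander.
- mug: Black mug, 80 mm across, 90 mm tall, standing to the right; origin under its centre. Bystander.
- shaker: Glass jar with steel cap, 52 mm across, 85 mm tall, standing to the right; origin under its centre. Bystander.
- shift_x (a joint): How far the wheel column has been shoved along the press's x since the start, m (0 at the start, wherever it was clamped). It slips when the handle is forced sideways with more than about 22 N, and must stay within 3 mm. Squeezing the handle does it no harm.
- shift_y (a joint): The same along the press's y.

How it is judged (in metres and radians):
On the way, in this order (a step that is already met when the one before it is completed fails the run):
1. the carriage is fully home (within 2 mm) with the wheel not yet turned and the lid not yet pressed (value of joint carriage below 0.002 m and value of joint wheel below 0.4 rad and value of joint lid below 0.003 m), for 0.2 s.
2. half way round: the ram has pressed the lid home, with the carriage still home (value of joint wheel above 2.9 rad and value of joint lid above 0.0065 m and value of joint carriage below 0.003 m).
3. the wheel is brought round to its home mark (value of joint wheel above 6.15 rad).
At the end, for the whole second after the job is handed in: The wheel stands one full turn on, at its home mark within 0.13 rad (7 degrees); the ram is up (within 2 mm), the carriage is home (within 3 mm) and the lid is pressed down by over 6.5 mm (value of joint wheel between 6.15 and 6.42 rad and value of joint ram below 0.002 m and value of joint carriage below 0.003 m and value of joint lid above 0.0065 m); the robot touches nothing.
It fails at once if the wheel is turned on past its mark by over 0.35 rad (value of joint wheel above 6.63 rad).
It fails at once if the wheel is turned backward by over 0.5 rad from home (value of joint wheel below -0.5 rad).
It fails at once if the wheel column is forced out of its place by over 3 mm (value of joint any of shift_x, shift_y above 0.003 m or value of joint any of shift_x, shift_y below -0.003 m).
It fails at once if a bystander is moved by over 20 mm (distance of any of sauce, mug, shaker from where it was at the start of the episode above 0.02 m).
It also fails if it takes over 72 s, if anything falls off the work surface, if the arm or the gripper's body presses on something with over 40 N, if the wrist force passes 120 N, or if a joint passes its speed limit or range.

### The arm

A 6-joint arm with a two-finger parallel gripper is mounted at the origin on the work surface. World frame = base frame: x ahead of the robot, y to its left, z up, the work surface at z = 0. Lengths are in m, angles in degrees, forces in N, time in s.
With the tool pointing down it reaches from about 0.4 to 0.825 m from the base axis. Payload 7 kg.
Tool frame: the origin (TCP) lies midway between the tips of the shut fingers; the grasp point (between the pads) lies 19 mm behind it; z points along the fingers, y is the line along which they close (so a half turn about z gives the same grasp; the last joint's range is limited). The gripper opens to 88 mm and grips with 3 to 60 N. Pads are 19 mm wide; open, the fingers measure 130 mm over their backs; the gripper's body (78 mm by 193 mm) begins 47 mm behind the grasp point.
Start: joints at [-56.946, 20.546, 0.682, 0, -70.136, -16.507], TCP at [0.192, -0.647, 0.227] pointing down, gripper open.
Joint ranges: [-176.03, 176.03], [-82.01, 121.73], [-58.28, 71.71], [-173.87, 95.51], [-174.79, -0.11], [-173.66, 173.66]. Speed limits (degrees/s): [136.94, 136.94, 172.46, 180, 180, 180].

### API

Orientations are given as [roll, pitch, yaw] about the fixed x, y, z axes, in that order (R = Rz(yaw) Ry(pitch) Rx(roll)).
In Python, from plant import telemetry, viewer, workorder gives the robot as it stands. The module is installed in compiled form; this text tells all that it offers.
- The arm moves only by the tool carry_out, never from a script. Its argument "rows" is a list of rows, each a list of 6 numbers: the shift along the tool's x, y, z in m, then the turn, a rotation vector about the tool's x, y, z in rad. In form: [[tx, ty, tz, ax, ay, az], ...]. A call has 1 to 8 rows; each row is the pose to reach, as a shift and turn from the pose commanded when the call began, along the tool's axes at that moment; what a row does not reach only later rows make up. A row lasts 1/8 s, in which the tool goes at most 62.5 mm and 10.7 degrees, less where a joint would pass 70% of its speed; a pose out of reach is approached as far as the arm can. A call with a gripper value outside its range is refused whole. "grip" is the gripper's target within -1 to 1 (fully open at 1, half-way at 0, shut at -1), set as the call begins (left out, the last holds). The fingers move at their own pace and stop on an object; the grip force is fixed at half the most. Time passes only in rows, so rows that repeat a pose let the fingers close. It gives the time, the measured TCP pose, the force, the opening and the grip force at its end, in the units of the state.
- telemetry.get_obs(): the state, without advancing time (a new reading comes with each control period).
- viewer.snapshot(name): name is "side" or "top"; returns the picture (384x512x3 uint8, red, green, blue); there is no depth.
- viewer.camera_info(name): a dict with "intrinsics" (3x3 intrinsics, pixels), "extrinsics" (4x4, takes a point from camera to world coordinates). Camera axes: x right, y down, z forward; pixel columns grow to the right and rows downward; lengths in m; the calibration is good to about 2 mm. A picture is of the moment at which its call begins. camera_info takes no time and is no camera call.
- workorder.close_job(): hands the job in; it is judged then, once.
The state is a dict: "clock": time; "joint_pos": joint angles; "qvel": joint speeds; "tau": joint torques, N m; "tool_pos": TCP position; "orientation": TCP orientation; "force": force on the tool from outside, world axes, zero at the start; "moment": the same for the moment, N m; "opening": finger opening in m; "gripper_force": force on a finger pad.
Only numpy, scipy, OpenCV 4.12 (cv2) and the standard library are available. Lean on these libraries where they do the work, as an engineer would, in place of code of your own. Each camera call takes 0.05 s, during which the arm holds its last target. There are 200 camera calls.

## Working session

There is one attempt and no reset: what is moved stays moved. The work goes in short steps, Python scripts to look and compute and a tool call to move; the robot and the scene stay as the last step left them, time stands still between calls to the robot, and variables do not carry over. Pictures are saved under pics/ and viewed, at most 10 in all, crops included, and the job is handed in when it is done.

Besides the shell and the picture viewer there is one more tool, called after "Request:" by a JSON object that holds its "method" and its "body", one argument or row to a line. carry_out: Moves the arm, as the interface text tells. Its arguments: {"type":"object","properties":{"rows":{"type":"array"},"grip":{"type":"number"}},"required":["rows"]}

```bash
mkdir -p pics
python3 - <<'E'
from plant import telemetry, viewer
import cv2, numpy as np
o=telemetry.get_obs()
for k in ("clock","tool_pos","orientation","force","opening"): print(k,o[k])
for n in("side","top"):
    im=viewer.snapshot(n); cv2.imwrite(f"pics/{n}0.png",im[:,:,::-1])
    c=viewer.camera_info(n); print(n,np.round(c["intrinsics"],2).tolist(),np.round(c["extrinsics"],4).tolist())
E
```

```text
clock 0.0
tool_pos [ 0.19206594 -0.64658409  0.22562907]
orientation [ 1.79905628e+02 -7.17756692e-03 -1.63459993e+02]
force [ 0.11801942 -0.02636682  0.69751707]
opening 0.0878901960515265
side [[472.95, 0.0, 251.25], [0.0, 472.95, 190.57], [0.0, 0.0, 1.0]] [[0.3379, 0.6959, -0.6336, 1.4577], [0.9411, -0.2413, 0.2369, -0.355], [0.012, -0.6763, -0.7365, 1.1968], [0.0, 0.0, 0.0, 1.0]]
top [[356.47, 0.0, 260.42], [0.0, 356.47, 193.34], [0.0, 0.0, 1.0]] [[0.0117, -0.9983, 0.0566, 0.4866], [-0.9999, -0.0116, 0.0016, 0.0209], [-0.001, -0.0566, -0.9984, 1.2498], [0.0, 0.0, 0.0, 1.0]]
```

View pics/top0.png

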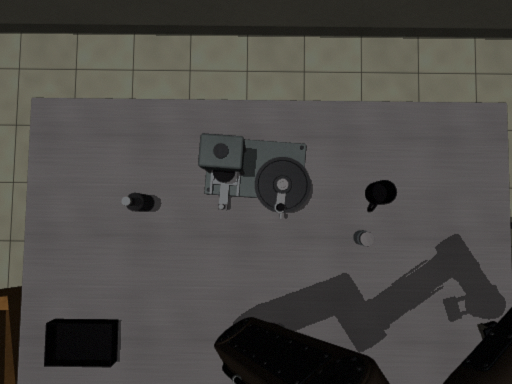

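View pics/side0.png

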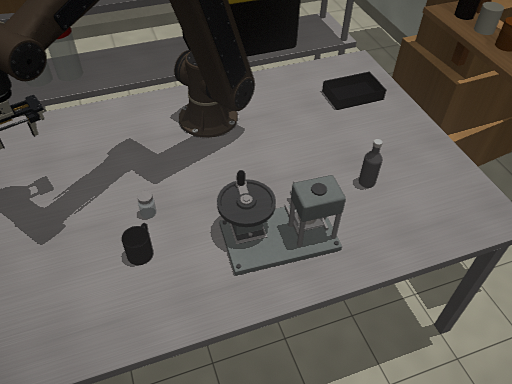

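Run:
```python
import cv2
a=cv2.imread("pics/top0.png")[120:230,190:320]; cv2.imwrite("pics/top0c.png",cv2.resize(a,None,fx=5.4,fy=5.4,interpolation=cv2.INTER_CUBIC))
a=cv2.imread("pics/side0.png")[160:280,205:355]; a=cv2.convertScaleAbs(a,alpha=1.5);cv2.imwrite("pics/side0c.png",cv2.resize(a,None,fx=5,fy=5,interpolation=cv2.INTER_CUBIC))
```

```text
(no output)
```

View pics/top0c.png

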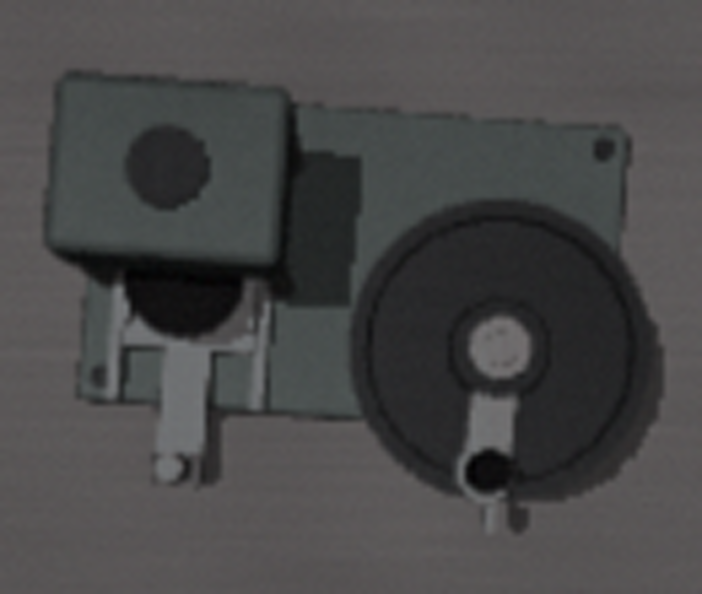

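View pics/side0c.png

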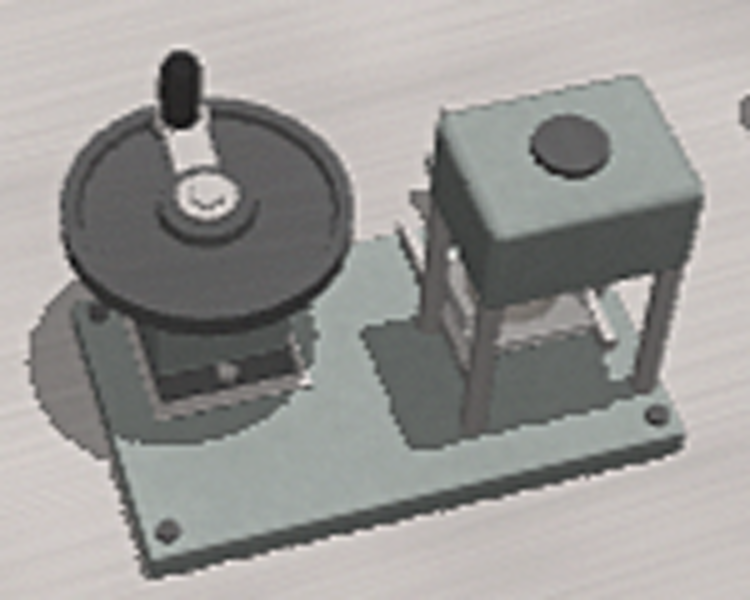

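The top crop shows the wheel centre at about (499,348), its black handle top at (488,470), the carriage post top at (173,466) and the ram disc at (167,167). Plate bolts are at (604,150) and (97,377). The side crop shows the hub at (206,195), bolts at (97,313), (167,530) and (657,415), and the handle top at about (181,62).

```bash
cat > h.py <<'E'
import numpy as np
from plant import viewer
def ray(n,u,v,z):
    c=viewer.camera_info(n);K=np.array(c["intrinsics"]);T=np.array(c["extrinsics"])
    d=T[:3,:3]@np.linalg.solve(K,[u,v,1]);p=T[:3,3];return p+d*(z-p[2])/d[2]
def top(X,Y,z,s=5.4,o=(190,120)): return ray("top",o[0]+(X+.5)/s-.5,o[1]+(Y+.5)/s-.5,z)
def side(X,Y,z,s=5,o=(205,160)): return ray("side",o[0]+(X+.5)/s-.5,o[1]+(Y+.5)/s-.5,z)
E
python3 - <<'E'
from h import *
np.set_printoptions(precision=4,suppress=True)
for n,f,X,Y,z in [("boltBR",top,604,150,.027),("boltFL",top,97,377,.027),("cornBR",top,628,128,.024),("cornFL",top,80,400,.024),
 ("wheel",top,498,349,.140),("hub",top,500,347,.15),("whandle",top,488,470,.188),("post",top,173,466,.088),("ram",top,167,167,.214),("pointer",top,491,527,.14),
 ("headFL",top,50,250,.214),("headFR",top,278,268,.214),("headBR",top,288,90,.214),
 ("S hub",side,206,195,.15),("S handle",side,181,60,.188),("S boltBR",side,167,530,.027),("S boltFR",side,97,313,.027),("S boltBL",side,657,415,.027),
 ("S headtop disc",side,570,147,.214),("S wheelL",side,62,225,.135),("S wheelR",side,352,225,.135)]: print(n,f(X,Y,z))
E
```

```text
boltBR [ 0.7169 -0.1172  0.027 ]
boltFL [0.5673 0.2049 0.027 ]
cornBR [ 0.7319 -0.1329  0.024 ]
cornFL [0.5527 0.2159 0.024 ]
wheel [ 0.5788 -0.0437  0.14  ]
hub [ 0.5791 -0.0443  0.15  ]
whandle [ 0.5078 -0.036   0.188 ]
post [0.51   0.1487 0.088 ]
ram [0.6696 0.141  0.214 ]
pointer [ 0.476  -0.0405  0.14  ]
headFL [0.6236 0.2036 0.214 ]
headFR [0.6152 0.08   0.214 ]
headBR [0.7126 0.076  0.214 ]
S hub [ 0.5822 -0.0444  0.15  ]
S handle [ 0.5066 -0.034   0.188 ]
S boltBR [ 0.7195 -0.1163  0.027 ]
S boltFR [ 0.5508 -0.106   0.027 ]
S boltBL [0.7395 0.1932 0.027 ]
S headtop disc [0.6691 0.1437 0.214 ]
S wheelL [ 0.5641 -0.1285  0.135 ]
S wheelR [0.6205 0.0341 0.135 ]
```

```bash
cat >> h.py <<'E'
from scipy.spatial.transform import Rotation as Ro
def rel(c,t):  # c,t: (x,y,z,yaw) tool pointing down; shift+turn in tool axes of c
    Rc=Ro.from_euler("xyz",[180,0,c[3]],degrees=True);Rt=Ro.from_euler("xyz",[180,0,t[3]],degrees=True)
    return np.round(np.r_[Rc.inv().apply(np.subtract(t[:3],c[:3])),(Rc.inv()*Rt).as_rotvec()],4).tolist()
E
python3 - <<'E'
from h import *
a=(.192,-.647,.227,-163.453);m=(.42,-.20,.26,-183.7);b=(.46,.153,.25,-183.7);c=(.46,.153,.057,-183.7)
print(rel(a,m),rel(a,b),rel(b,c))
E
```

```text
[-0.3459, 0.3636, -0.033, 0.0, -0.0, 0.3534] [-0.4847, 0.6905, -0.023, 0.0, -0.0, 0.3534] [0.0, -0.0, 0.193, 0.0, 0.0, 0.0]
```

Request:
{"method": "carry_out", "body": {
  "rows": [
    [-0.04,0.045,-0.01,0,0,0.05],
    [-0.08,0.09,-0.02,0,0,0.1],
    [-0.12,0.135,-0.033,0,0,0.15],
    [-0.16,0.18,-0.033,0,0,0.2],
    [-0.205,0.225,-0.033,0,0,0.25],
    [-0.25,0.27,-0.033,0,0,0.3],
    [-0.3,0.32,-0.033,0,0,0.3534],
    [-0.346,0.3636,-0.033,0,0,0.3534]
  ],
  "grip": -1
}}

```text
clock: 1.1
tool_pos: [0.4151, -0.2079, 0.2597]
orientation: [180.0, 0.0, 176.3]
force: [2.5, 0.1, -0.4]
opening: 0.0133
gripper_force: 0.0
```

Run:
```python
from h import *
print(rel((.42,-.20,.26,-183.7),(.46,.153,.25,-183.7)))
```

```text
[-0.0171, 0.3548, 0.01, 0.0, 0.0, 0.0]
```

Request:
{"method": "carry_out", "body": {
  "rows": [
    [-0.002,0.05,0.0,0,0,0],
    [-0.005,0.1,0.0,0,0,0],
    [-0.008,0.16,0.0,0,0,0],
    [-0.01,0.22,0.0,0,0,0],
    [-0.013,0.28,0.0,0,0,0],
    [-0.017,0.33,0.01,0,0,0],
    [-0.017,0.355,0.01,0,0,0],
    [-0.017,0.355,0.04,0,0,0]
  ]
}}

```text
clock: 2.1
tool_pos: [0.4557, 0.1459, 0.2204]
orientation: [179.9, 0.2, 176.5]
force: [-0.0, 0.6, -0.7]
opening: 0.0006
gripper_force: 0.0
```

Request:
{"method": "carry_out", "body": {
  "rows": [
    [0,0,0.05,0,0,0],
    [0,0,0.1,0,0,0],
    [0,0,0.14,0,0,0],
    [0,0,0.163,0,0,0],
    [0,0,0.163,0,0,0]
  ]
}}

```text
clock: 2.72
tool_pos: [0.4533, 0.1423, 0.055]
orientation: [-179.8, -0.2, 176.3]
force: [0.5, -0.2, -0.0]
opening: 0.0002
gripper_force: 0.0
```

Run:
```python
from h import *
import cv2
im=viewer.snapshot("top")[120:230,190:320,::-1]
cv2.imwrite("pics/t1.png",cv2.resize(cv2.convertScaleAbs(im,alpha=1.4),None,fx=5.4,fy=5.4,interpolation=cv2.INTER_CUBIC))
```

```text
(no output)
```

View pics/t1.png

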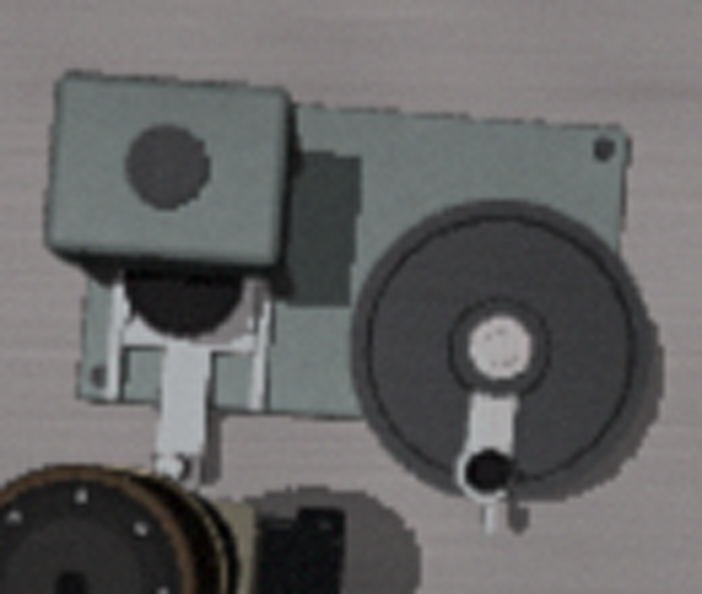

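The view shows the carriage post at (175,465), with the gripper just in front of it and nothing disturbed.

Request:
{"method": "carry_out", "body": {
  "rows": [
    [-0.01,0.006,0,0,0,0],
    [-0.02,0.006,0,0,0,0],
    [-0.03,0.006,0,0,0,0],
    [-0.04,0.006,0,0,0,0],
    [-0.05,0.006,0,0,0,0],
    [-0.06,0.006,0,0,0,0],
    [-0.068,0.006,0,0,0,0]
  ]
}}

```text
clock: 3.65
tool_pos: [0.5233, 0.1447, 0.0565]
orientation: [-180.0, -0.0, 176.3]
force: [-3.8, 0.4, 2.7]
opening: -0.0001
gripper_force: 1.8
```

Request:
{"method": "carry_out", "body": {
  "rows": [
    [-0.004,0,0,0,0,0],
    [-0.008,0,0,0,0,0],
    [-0.01,0,0,0,0,0]
  ]
}}

```text
clock: 4.03
tool_pos: [0.5327, 0.1441, 0.0564]
orientation: [-180.0, -0.0, 176.3]
force: [-3.0, 0.9, 0.8]
opening: 0.0004
gripper_force: 1.6
```

Request:
{"method": "carry_out", "body": {
  "rows": [
    [-0.002,0,0,0,0,0],
    [-0.004,0,0,0,0,0],
    [-0.004,0,0,0,0,0]
  ]
}}

```text
clock: 4.4
tool_pos: [0.5358, 0.1439, 0.0564]
orientation: [-180.0, -0.1, 176.3]
force: [-7.4, 1.6, 2.8]
opening: 0.0007
gripper_force: 3.5
```

Request:
{"method": "carry_out", "body": {
  "rows": [
    [-0.002,0,0,0,0,0],
    [-0.002,0,0,0,0,0],
    [-0.002,0,0,0,0,0]
  ]
}}

```text
clock: 4.78
tool_pos: [0.536, 0.1438, 0.0563]
orientation: [-179.9, -0.2, 176.3]
force: [-14.7, 5.9, 9.4]
opening: 0.0001
gripper_force: 8.1
```

Request:
{"method": "carry_out", "body": {
  "rows": [
    [0.03,0,0,0,0,0],
    [0.06,0,0,0,0,0],
    [0.06,0,-0.06,0,0,0],
    [0.06,0,-0.12,0,0,0],
    [0.06,0,-0.18,0,0,0],
    [0.06,-0.03,-0.2,0,0,-0.18],
    [0.06,-0.06,-0.2,0,0,-0.36],
    [0.06,-0.09,-0.2,0,0,-0.54]
  ],
  "grip": -0.05
}}

```text
clock: 5.78
tool_pos: [0.4738, 0.0574, 0.2575]
orientation: [-180.0, 0.2, -152.4]
force: [-0.1, -0.3, 0.1]
opening: 0.0416
gripper_force: 0.0
```

Request:
{"method": "carry_out", "body": {
  "rows": [
    [0,0,0,0,0,-0.18],
    [0,0,0,0,0,-0.36],
    [0,0,0,0,0,-0.54],
    [0,0,0,0,0,-0.72],
    [0,0,0,0,0,-0.9],
    [0,0,0,0,0,-1.031],
    [0,0,0,0,0,-1.031]
  ]
}}

```text
clock: 6.65
tool_pos: [0.4737, 0.058, 0.2569]
orientation: [-179.9, 0.0, -93.7]
force: [0.2, 0.3, -0.8]
opening: 0.0416
gripper_force: 0.0
```

Run:
```python
from h import *
from plant import telemetry
o=telemetry.get_obs();p=o["tool_pos"];y=o["orientation"][2];print(p,o["orientation"],o["joint_pos"],o["opening"])
print(rel((*p,y),(.507,-.035,.25,-93.7)))
```

```text
[0.47366468 0.05804525 0.25693908] [-1.79920864e+02  2.48081262e-02 -9.37430862e+01] [ 3.07058435e+01  3.13036658e-01 -2.06013865e+01  2.60357879e-02
 -6.90062874e+01 -3.44582577e+01] 0.041557047825066154
[0.0907, -0.0393, 0.0069, 0.0, 0.0, -0.0008]
```

Request:
{"method": "carry_out", "body": {
  "rows": [
    [0.045,-0.02,0.004,0,0,0],
    [0.091,-0.039,0.008,0,0,0],
    [0.091,-0.039,0.008,0,0,0],
    [0.091,-0.039,0.04,0,0,0],
    [0.091,-0.039,0.07,0,0,0],
    [0.091,-0.039,0.07,0,0,0]
  ]
}}

```text
clock: 7.4
tool_pos: [0.5049, -0.0352, 0.185]
orientation: [179.8, -0.1, -93.8]
force: [-0.3, 0.2, -0.0]
opening: 0.0413
gripper_force: 0.0
```

Run:
```python
from h import *
import cv2
im=viewer.snapshot("side")[110:260,165:315,::-1]
cv2.imwrite("pics/s1.png",cv2.resize(cv2.convertScaleAbs(im,alpha=1.5),None,fx=4,fy=4,interpolation=cv2.INTER_CUBIC))
```

```text
(no output)
```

View pics/s1.png

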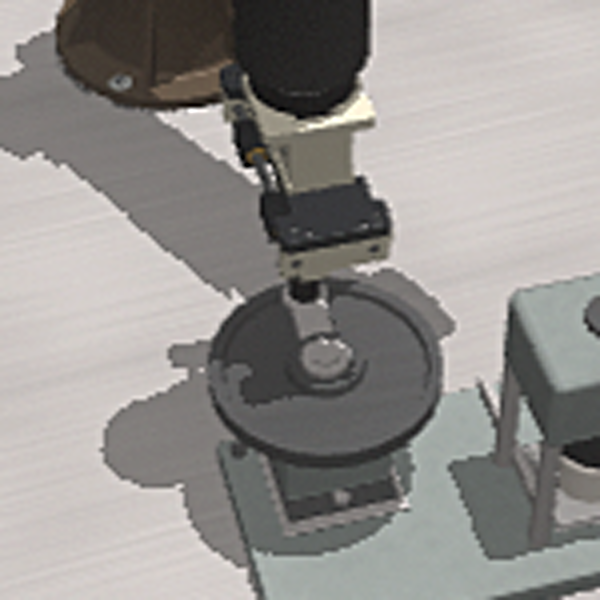

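The carriage is home, with the tub under the head at (575,465). The gripper is above the handle, which is visible at (305,290). I'll check by projecting the TCP.

Run:
```python
from h import *
c=viewer.camera_info("side");K=np.array(c["intrinsics"]);T=np.linalg.inv(np.array(c["extrinsics"]))
for n,p in dict(tcp=(.505,-.035,.185),fing_outer=(.546,-.037,.185),fing_outer_top=(.546,-.037,.225),handletop=(.507,-.035,.188),handlebot=(.507,-.035,.142),bodyR=(.505,-.074,.251),bodyL=(.505,.004,.251)).items():
    q=K@(T@[*p,1])[:3];print(n,np.round((q[:2]/q[2]-[165,110])*4))
```

```text
tcp [301. 248.]
fing_outer [317. 286.]
fing_outer_top [317. 248.]
handletop [302. 247.]
handlebot [302. 289.]
bodyR [250. 196.]
bodyL [351. 172.]
```

Request:
{"method": "carry_out", "body": {
  "rows": [
    [0,-0.002,0.012,0,0,0],
    [0,-0.002,0.024,0,0,0],
    [0,-0.002,0.032,0,0,0],
    [0,-0.002,0.032,0,0,0]
  ]
}}

```text
clock: 7.95
tool_pos: [0.5077, -0.0356, 0.1538]
orientation: [179.9, -0.0, -93.7]
force: [-0.3, -0.6, -0.6]
opening: 0.0414
gripper_force: 0.0
```

Request:
{"method": "carry_out", "body": {
  "rows": [
    [0,0,0,0,0,0],
    [0,0,0,0,0,0],
    [0,0,0,0,0,0],
    [0,0,0,0,0,0]
  ],
  "grip": -1
}}

```text
clock: 8.45
tool_pos: [0.5087, -0.0354, 0.1549]
orientation: [-179.9, 0.0, -93.7]
force: [1.9, -0.8, 0.8]
opening: 0.0236
gripper_force: 30.0
```

```bash
cat > crank.py <<'E'
import sys
from h import *
from plant import telemetry
x=np.array([.9979,-.0645]);y=np.array([.0645,.9979])
def arc(A,th,r=.072): return np.array(A)+r*(-np.cos(th)*x+np.sin(th)*y)
def theta(A,p): d=np.subtract(p,A);return np.arctan2(d@y,-d@x)%(2*np.pi)
def plan(A,cmd,th1,n=8,lead=0.0):
    o=telemetry.get_obs();p=o["tool_pos"][:2];f=o["force"][:2];d=np.subtract(p,A);r=np.hypot(*d);th=theta(A,p)
    u=d/r;t=np.sin(th)*x+np.cos(th)*y
    print("t",o["clock"],"p",np.round(p,4),"th %.3f r %.4f Frad %.1f Ftan %.1f"%(th,r,f@u,f@t),"z",round(o["tool_pos"][2],4))
    t0=theta(A,cmd)
    T=np.array([arc(A,a) for a in np.linspace(t0,th1,n+1)[1:]])
    Rc=Ro.from_euler("xyz",[180,0,-93.7],degrees=True).inv()
    rows=[np.round(Rc.apply([*(q-cmd),0])[:2],4).tolist() for q in T]
    print(rows,"cmd end",np.round(T[-1],4).tolist())
E
python3 -c "
from crank import *
plan((.580,-.044),(.5082,-.0354),.45,6)"
```

```text
t 8.45 p [ 0.5087 -0.0354] th 0.055 r 0.0718 Frad -2.0 Ftan -0.5 z 0.1549
[[-0.0047, -0.0007], [-0.0094, -0.0015], [-0.014, -0.0025], [-0.0186, -0.0038], [-0.023, -0.0055], [-0.0274, -0.0074]] cmd end [0.5173, -0.0086]
```

Request:
{"method": "carry_out", "body": {
  "rows": [
    [-0.0047,-0.0007,0,0,0,0],
    [-0.0094,-0.0015,0,0,0,0],
    [-0.014,-0.0025,0,0,0,0],
    [-0.0186,-0.0038,0,0,0,0],
    [-0.023,-0.0055,0,0,0,0],
    [-0.0274,-0.0074,0,0,0,0]
  ]
}}

```text
clock: 9.2
tool_pos: [0.5173, -0.0083, 0.1549]
orientation: [180.0, -0.0, -93.7]
force: [-1.1, -4.7, 6.5]
opening: 0.0239
gripper_force: 30.0
```

```bash
python3 -c "
from crank import *
plan((.580,-.044),(.5173,-.0086),.9,7)"
```

```text
t 9.2 p [ 0.5173 -0.0083] th 0.453 r 0.0721 Frad -1.4 Ftan -4.6 z 0.1549
[[-0.0041, -0.0022], [-0.0081, -0.0046], [-0.0119, -0.0072], [-0.0155, -0.0101], [-0.0189, -0.0132], [-0.0221, -0.0166], [-0.0251, -0.0201]] cmd end [0.539, 0.0152]
```

Request:
{"method": "carry_out", "body": {
  "rows": [
    [-0.0041,-0.0022,0,0,0,0],
    [-0.0081,-0.0046,0,0,0,0],
    [-0.0119,-0.0072,0,0,0,0],
    [-0.0155,-0.0101,0,0,0,0],
    [-0.0189,-0.0132,0,0,0,0],
    [-0.0221,-0.0166,0,0,0,0],
    [-0.0251,-0.0201,0,0,0,0]
  ]
}}

```text
clock: 10.07
tool_pos: [0.5386, 0.0153, 0.1548]
orientation: [180.0, -0.0, -93.7]
force: [-1.9, -3.1, 7.2]
opening: 0.0241
gripper_force: 30.0
```

```bash
python3 -c "
from crank import *
plan((.580,-.044),(.539,.0152),1.35,7)"
```

```text
t 10.075 p [0.5386 0.0153] th 0.897 r 0.0724 Frad -1.5 Ftan -3.3 z 0.1548
[[-0.0027, -0.0037], [-0.0053, -0.0076], [-0.0075, -0.0116], [-0.0095, -0.0158], [-0.0112, -0.0201], [-0.0127, -0.0245], [-0.0138, -0.029]] cmd end [0.5688, 0.0271]
```

Request:
{"method": "carry_out", "body": {
  "rows": [
    [-0.0027,-0.0037,0,0,0,0],
    [-0.0053,-0.0076,0,0,0,0],
    [-0.0075,-0.0116,0,0,0,0],
    [-0.0095,-0.0158,0,0,0,0],
    [-0.0112,-0.0201,0,0,0,0],
    [-0.0127,-0.0245,0,0,0,0],
    [-0.0138,-0.029,0,0,0,0]
  ]
}}

```text
clock: 10.95
tool_pos: [0.5682, 0.0276, 0.1548]
orientation: [179.9, 0.0, -93.7]
force: [-3.8, -1.1, 8.2]
opening: 0.0237
gripper_force: 30.0
```

```bash
python3 -c "
from crank import *
plan((.580,-.044),(.5688,.0271),1.8,7)"
```

```text
t 10.95 p [0.5682 0.0276] th 1.343 r 0.0725 Frad -0.4 Ftan -3.9 z 0.1548
[[-0.0009, -0.0045], [-0.0015, -0.0091], [-0.0017, -0.0138], [-0.0017, -0.0184], [-0.0014, -0.023], [-0.0008, -0.0276], [0.0001, -0.0321]] cmd end [0.6008, 0.0249]
```

Request:
{"method": "carry_out", "body": {
  "rows": [
    [-0.0009,-0.0045,0,0,0,0],
    [-0.0015,-0.0091,0,0,0,0],
    [-0.0017,-0.0138,0,0,0,0],
    [-0.0017,-0.0184,0,0,0,0],
    [-0.0014,-0.023,0,0,0,0],
    [-0.0008,-0.0276,0,0,0,0],
    [0.0001,-0.0321,0,0,0,0]
  ]
}}

```text
clock: 11.82
tool_pos: [0.6003, 0.0257, 0.1549]
orientation: [179.9, 0.0, -93.7]
force: [-5.1, -0.7, 9.2]
opening: 0.024
gripper_force: 30.0
```

```bash
python3 -c "
from crank import *
plan((.580,-.044),(.6008,.0249),2.15,7)"
```

```text
t 11.825 p [0.6003 0.0257] th 1.789 r 0.0726 Frad -2.1 Ftan -4.7 z 0.1549
[[0.0009, -0.0035], [0.002, -0.0069], [0.0032, -0.0103], [0.0046, -0.0136], [0.0062, -0.0169], [0.0079, -0.02], [0.0098, -0.0231]] cmd end [0.6232, 0.0136]
```

Request:
{"method": "carry_out", "body": {
  "rows": [
    [0.0009,-0.0035,0,0,0,0],
    [0.002,-0.0069,0,0,0,0],
    [0.0032,-0.0103,0,0,0,0],
    [0.0046,-0.0136,0,0,0,0],
    [0.0062,-0.0169,0,0,0,0],
    [0.0079,-0.02,0,0,0,0],
    [0.0098,-0.0231,0,0,0,0]
  ]
}}

```text
clock: 12.7
tool_pos: [0.6225, 0.0147, 0.155]
orientation: [179.9, 0.1, -93.7]
force: [-7.6, 1.9, 11.3]
opening: 0.0238
gripper_force: 30.0
```

```bash
python3 -c "
from crank import *
plan((.580,-.044),(.6232,.0136),2.45,8)"
```

```text
t 12.7 p [0.6225 0.0147] th 2.132 r 0.0725 Frad -2.9 Ftan -7.2 z 0.155
[[0.0015, -0.0022], [0.0031, -0.0044], [0.0048, -0.0065], [0.0066, -0.0086], [0.0084, -0.0106], [0.0103, -0.0125], [0.0123, -0.0143], [0.0143, -0.0161]] cmd end [0.6383, -0.0018]
```

Request:
{"method": "carry_out", "body": {
  "rows": [
    [0.0015,-0.0022,-0.001,0,0,0],
    [0.0031,-0.0044,-0.001,0,0,0],
    [0.0048,-0.0065,-0.001,0,0,0],
    [0.0066,-0.0086,-0.001,0,0,0],
    [0.0084,-0.0106,-0.001,0,0,0],
    [0.0103,-0.0125,-0.001,0,0,0],
    [0.0123,-0.0143,-0.001,0,0,0],
    [0.0143,-0.0161,-0.001,0,0,0]
  ]
}}

```text
clock: 13.7
tool_pos: [0.636, 0.001, 0.1553]
orientation: [179.8, 0.2, -93.7]
force: [-12.0, 8.9, 10.3]
opening: 0.0238
gripper_force: 30.0
```

```bash
python3 -c "
from crank import *
plan((.580,-.044),(.6383,-.0018),2.75,8)"
```

```text
t 13.7 p [0.636 0.001] th 2.401 r 0.0718 Frad -3.8 Ftan -14.4 z 0.1553
[[0.0021, -0.0017], [0.0043, -0.0033], [0.0065, -0.0048], [0.0088, -0.0062], [0.0111, -0.0076], [0.0135, -0.0089], [0.0159, -0.01], [0.0184, -0.0111]] cmd end [0.6482, -0.0209]
```

Request:
{"method": "carry_out", "body": {
  "rows": [
    [0.0021,-0.0017,0,0,0,0],
    [0.0043,-0.0033,0,0,0,0],
    [0.0065,-0.0048,0,0,0,0],
    [0.0088,-0.0062,0,0,0,0],
    [0.0111,-0.0076,0,0,0,0],
    [0.0135,-0.0089,0,0,0,0],
    [0.0159,-0.01,0,0,0,0],
    [0.0184,-0.0111,0,0,0,0]
  ]
}}

```text
clock: 14.7
tool_pos: [0.647, -0.0179, 0.1553]
orientation: [179.9, 0.2, -93.7]
force: [-6.4, 9.3, 7.6]
opening: 0.0247
gripper_force: 30.0
```

```bash
python3 -c "
from crank import *
plan((.580,-.044),(.6482,-.0209),3.05,8)"
```

```text
t 14.7 p [ 0.647  -0.0179] th 2.706 r 0.0719 Frad -2.6 Ftan -11.0 z 0.1553
[[0.0025, -0.001], [0.0051, -0.0019], [0.0076, -0.0027], [0.0102, -0.0033], [0.0129, -0.0039], [0.0155, -0.0044], [0.0182, -0.0048], [0.0209, -0.0051]] cmd end [0.652, -0.0421]
```

Request:
{"method": "carry_out", "body": {
  "rows": [
    [0.0025,-0.001,0,0,0,0],
    [0.0051,-0.0019,0,0,0,0],
    [0.0076,-0.0027,0,0,0,0],
    [0.0102,-0.0033,0,0,0,0],
    [0.0129,-0.0039,0,0,0,0],
    [0.0155,-0.0044,0,0,0,0],
    [0.0182,-0.0048,0,0,0,0],
    [0.0209,-0.0051,0,0,0,0]
  ]
}}

```text
clock: 15.7
tool_pos: [0.6518, -0.0395, 0.1552]
orientation: [180.0, 0.2, -93.7]
force: [-2.2, 6.8, 3.9]
opening: 0.0244
gripper_force: 30.0
```

```bash
python3 -c "
from crank import *
plan((.580,-.044),(.652,-.0421),3.45,8)"
```

```text
t 15.7 p [ 0.6518 -0.0395] th 3.015 r 0.0720 Frad -1.8 Ftan -6.9 z 0.1552
[[0.0036, -0.0002], [0.0072, -0.0003], [0.0108, -0.0001], [0.0144, 0.0002], [0.0179, 0.0006], [0.0214, 0.0013], [0.0249, 0.0021], [0.0284, 0.0031]] cmd end [0.647, -0.0702]
```

Request:
{"method": "carry_out", "body": {
  "rows": [
    [0.0036,-0.0002,0,0,0,0],
    [0.0072,-0.0003,0,0,0,0],
    [0.0108,-0.0001,0,0,0,0],
    [0.0144,0.0002,0,0,0,0],
    [0.0179,0.0006,0,0,0,0],
    [0.0214,0.0013,0,0,0,0],
    [0.0249,0.0021,0,0,0,0],
    [0.0284,0.0031,0,0,0,0]
  ]
}}

```text
clock: 16.7
tool_pos: [0.6469, -0.0706, 0.1551]
orientation: [180.0, -0.0, -93.7]
force: [2.7, 0.0, -4.9]
opening: 0.0241
gripper_force: 30.0
```

```bash
python3 -c "
from crank import *
plan((.580,-.044),(.647,-.0702),3.95,8)"
```

```text
t 16.7 p [ 0.6469 -0.0706] th 3.456 r 0.0720 Frad 2.5 Ftan -1.0 z 0.1551
[[0.0043, 0.0014], [0.0084, 0.0032], [0.0124, 0.0052], [0.0163, 0.0075], [0.0201, 0.01], [0.0236, 0.0127], [0.027, 0.0157], [0.0302, 0.0188]] cmd end [0.6263, -0.0992]
```

Request:
{"method": "carry_out", "body": {
  "rows": [
    [0.0043,0.0014,0,0,0,0],
    [0.0084,0.0032,0,0,0,0],
    [0.0124,0.0052,0,0,0,0],
    [0.0163,0.0075,0,0,0,0],
    [0.0201,0.01,0,0,0,0],
    [0.0236,0.0127,0,0,0,0],
    [0.027,0.0157,0,0,0,0],
    [0.0302,0.0188,0,0,0,0]
  ]
}}

```text
clock: 17.7
tool_pos: [0.6258, -0.0993, 0.1552]
orientation: [179.9, -0.0, -93.7]
force: [2.4, -0.3, -10.3]
opening: 0.0239
gripper_force: 30.0
```

```bash
python3 -c "
from crank import *
plan((.580,-.044),(.6263,-.0992),4.45,8)"
```

```text
t 17.7 p [ 0.6258 -0.0993] th 3.956 r 0.0718 Frad 1.8 Ftan -1.6 z 0.1552
[[0.003, 0.0034], [0.0058, 0.0069], [0.0083, 0.0106], [0.0107, 0.0145], [0.0127, 0.0185], [0.0146, 0.0226], [0.0161, 0.0268], [0.0174, 0.0311]] cmd end [0.5942, -0.1146]
```

Request:
{"method": "carry_out", "body": {
  "rows": [
    [0.003,0.0034,0.001,0,0,0],
    [0.0058,0.0069,0.001,0,0,0],
    [0.0083,0.0106,0.001,0,0,0],
    [0.0107,0.0145,0.001,0,0,0],
    [0.0127,0.0185,0.001,0,0,0],
    [0.0146,0.0226,0.001,0,0,0],
    [0.0161,0.0268,0.001,0,0,0],
    [0.0174,0.0311,0.001,0,0,0]
  ]
}}

```text
clock: 18.7
tool_pos: [0.5943, -0.1144, 0.1549]
orientation: [-179.9, 0.0, -93.7]
force: [0.5, 5.4, 0.4]
opening: 0.0236
gripper_force: 30.0
```

```bash
python3 -c "
from crank import *
plan((.580,-.044),(.5942,-.1146),4.95,8)"
```

```text
t 18.7 p [ 0.5943 -0.1144] th 4.447 r 0.0718 Frad -5.2 Ftan -1.6 z 0.1549
[[0.001, 0.0044], [0.0018, 0.0088], [0.0023, 0.0133], [0.0025, 0.0178], [0.0024, 0.0223], [0.002, 0.0268], [0.0014, 0.0313], [0.0004, 0.0357]] cmd end [0.5586, -0.1127]
```

Request:
{"method": "carry_out", "body": {
  "rows": [
    [0.0006,0.0044,0,0,0,0],
    [0.001,0.0088,0,0,0,0],
    [0.0013,0.0133,0,0,0,0],
    [0.0015,0.0178,0,0,0,0],
    [0.0014,0.0223,0,0,0,0],
    [0.001,0.0268,0,0,0,0],
    [0.0004,0.0313,0,0,0,0],
    [-0.0006,0.0357,0,0,0,0]
  ]
}}

```text
clock: 19.7
tool_pos: [0.5583, -0.1119, 0.1549]
orientation: [180.0, -0.0, -93.7]
force: [0.6, -4.7, 4.9]
opening: 0.0238
gripper_force: 30.0
```

```bash
python3 -c "
from crank import *
plan((.580,-.044),(.5586,-.1127),5.4,8)"
```

```text
t 19.7 p [ 0.5583 -0.1119] th 4.958 r 0.0713 Frad 4.3 Ftan -2.0 z 0.1549
[[-0.001, 0.0039], [-0.0023, 0.0078], [-0.0038, 0.0115], [-0.0055, 0.0152], [-0.0074, 0.0188], [-0.0095, 0.0222], [-0.0118, 0.0256], [-0.0143, 0.0288]] cmd end [0.5308, -0.0966]
```

Request:
{"method": "carry_out", "body": {
  "rows": [
    [-0.0008,0.0039,0,0,0,0],
    [-0.0019,0.0078,0,0,0,0],
    [-0.0033,0.0115,0,0,0,0],
    [-0.005,0.0152,0,0,0,0],
    [-0.0069,0.0188,0,0,0,0],
    [-0.009,0.0222,0,0,0,0],
    [-0.0113,0.0256,0,0,0,0],
    [-0.0138,0.0288,0,0,0,0]
  ]
}}

```text
clock: 20.7
tool_pos: [0.5307, -0.0957, 0.1549]
orientation: [-180.0, 0.0, -93.7]
force: [0.4, -2.7, 5.0]
opening: 0.0239
gripper_force: 30.0
```

```bash
python3 -c "
from crank import *
plan((.580,-.044),(.5308,-.0963),5.85,8)"
```

```text
t 20.7 p [ 0.5307 -0.0957] th 5.409 r 0.0714 Frad 1.7 Ftan -2.2 z 0.1549
[[-0.0025, 0.0032], [-0.0053, 0.006], [-0.0083, 0.0087], [-0.0114, 0.0113], [-0.0147, 0.0137], [-0.018, 0.0158], [-0.0215, 0.0178], [-0.0251, 0.0196]] cmd end [0.5128, -0.0699]
```

Request:
{"method": "carry_out", "body": {
  "rows": [
    [-0.0025,0.0032,0,0,0,0],
    [-0.0053,0.006,0,0,0,0],
    [-0.0083,0.0087,0,0,0,0],
    [-0.0114,0.0113,0,0,0,0],
    [-0.0147,0.0137,0,0,0,0],
    [-0.018,0.0158,0,0,0,0],
    [-0.0215,0.0178,0,0,0,0],
    [-0.0251,0.0196,0,0,0,0]
  ]
}}

```text
clock: 21.7
tool_pos: [0.513, -0.0692, 0.1549]
orientation: [-180.0, 0.0, -93.7]
force: [1.7, -2.9, 4.5]
opening: 0.0239
gripper_force: 30.0
```

```bash
python3 -c "
from crank import *
plan((.580,-.044),(.5128,-.0699),6.15,6)
c=viewer.camera_info('side')
import cv2
im=viewer.snapshot('side')[110:260,165:315,::-1]
cv2.imwrite('pics/s2.png',cv2.resize(cv2.convertScaleAbs(im,alpha=1.5),None,fx=4,fy=4,interpolation=cv2.INTER_CUBIC))
"
```

```text
t 21.7 p [ 0.513  -0.0692] th 5.859 r 0.0716 Frad -0.6 Ftan -3.4 z 0.1549
[[-0.0033, 0.0014], [-0.0067, 0.0027], [-0.0101, 0.0037], [-0.0136, 0.0047], [-0.0171, 0.0054], [-0.0206, 0.006]] cmd end [0.5082, -0.0489]
```

```bash
python3 -c "
from crank import *
plan((.580,-.044),(.5128,-.0699),6.28,8)
"
```

```text
t 21.75 p [ 0.5128 -0.0688] th 5.865 r 0.0716 Frad -0.8 Ftan 0.9 z 0.1549
[[-0.0036, 0.0015], [-0.0072, 0.0028], [-0.0109, 0.004], [-0.0146, 0.0049], [-0.0184, 0.0056], [-0.0222, 0.0062], [-0.0261, 0.0065], [-0.03, 0.0066]] cmd end [0.5081, -0.0396]
```

Request:
{"method": "carry_out", "body": {
  "rows": [
    [-0.0036,0.0015,0,0,0,0],
    [-0.0072,0.0028,0,0,0,0],
    [-0.0109,0.004,0,0,0,0],
    [-0.0146,0.0049,0,0,0,0],
    [-0.0184,0.0056,0,0,0,0],
    [-0.0222,0.0062,0,0,0,0],
    [-0.0261,0.0065,0,0,0,0],
    [-0.03,0.0066,0,0,0,0]
  ]
}}

```text
clock: 22.75
tool_pos: [0.5083, -0.039, 0.1548]
orientation: [-180.0, 0.0, -93.7]
force: [1.5, -4.2, 5.0]
opening: 0.0239
gripper_force: 30.0
```

Request:
{"method": "carry_out", "body": {
  "rows": [
    [0,0,0,0,0,0],
    [0,0,0,0,0,0],
    [0,0,0,0,0,0]
  ],
  "grip": -0.05
}}

```text
clock: 23.12
tool_pos: [0.5076, -0.0391, 0.154]
orientation: [179.9, 0.0, -93.7]
force: [-0.9, -0.1, 0.4]
opening: 0.0411
gripper_force: 0.0
```

Request:
{"method": "carry_out", "body": {
  "rows": [
    [0,0,-0.03,0,0,0],
    [0,0,-0.06,0,0,0],
    [0,0,-0.1,0,0,0],
    [0.05,0.02,-0.1,0,0,0],
    [0.1,0.05,-0.1,0,0,0],
    [0.15,0.05,-0.1,0,0,0],
    [0.2,0.05,-0.1,0,0,0],
    [0.2,0.05,-0.1,0,0,0]
  ]
}}

```text
clock: 24.12
tool_pos: [0.4445, -0.238, 0.2539]
orientation: [179.9, 0.0, -93.9]
force: [0.4, 0.2, 0.3]
opening: 0.0416
gripper_force: 0.0
```

Run:
```python
from h import *
import cv2
b=[]
for n,s in (("top",np.s_[120:230,190:320]),("side",np.s_[160:280,205:355])):
    im=cv2.convertScaleAbs(viewer.snapshot(n)[s][:,:,::-1],alpha=1.4)
    cv2.imwrite(f"pics/{n}_end.png",cv2.resize(im,None,fx=5.4 if n=="top" else 5,fy=5.4 if n=="top" else 5,interpolation=cv2.INTER_CUBIC))
```

```text
(no output)
```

View pics/top_end.png

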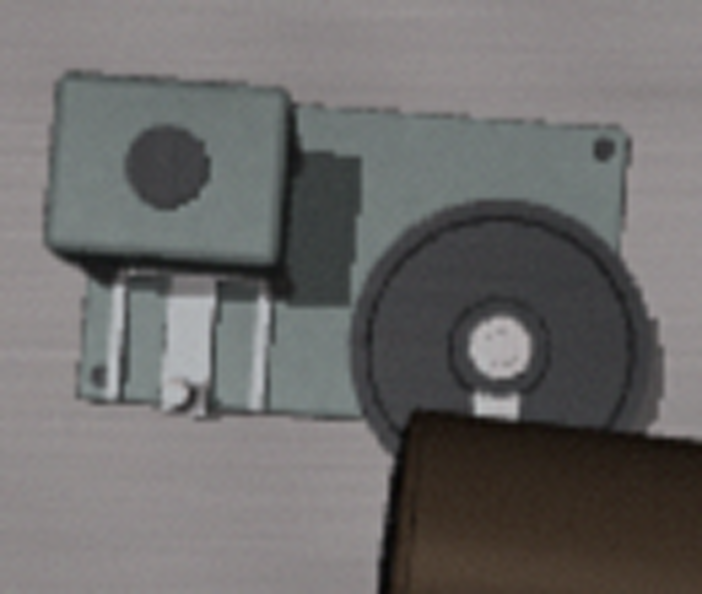

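View pics/side_end.png

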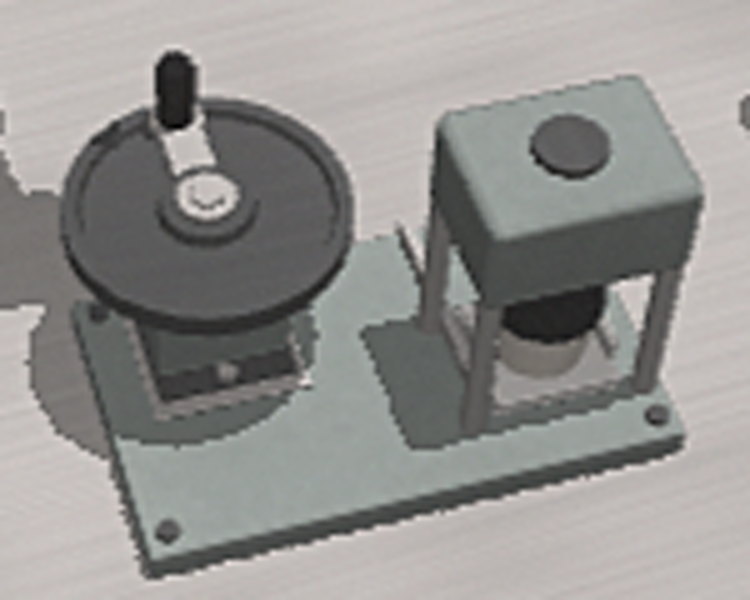

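At the end, the handle is back at its home mark at about (176,90) in the side crop. The tub is under the head with its lid down at (553,315), the post is home at (180,393), and the gripper is clear.

```bash
python3 -c "
from h import *
from plant import workorder
print(top(180,393,.088)); print(workorder.close_job())"
```

```text
[0.55417114 0.14529249 0.088     ]
the job is handed in; nothing more can be done
None
```

I handed the job in: the carriage is pushed home, the wheel is one clockwise turn on and standing within about 0.05 rad of its home mark, and the lid looks pressed home. The cranking force on the handle stayed under about 15 N; no verdict came back.

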